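# Clamp a beech strip in the spring hold-down jig

### The job

Take the long thin beech strip that lies nearer to you (not the one at the far right end of the bench), and lay it flat in the plywood jig, between the two guides and under the raised lever, with its end up against the end stop. Then press the lever's paddle down until the spring catch snaps over it and holds it by itself, so that the strip stays clamped. Leave the other things where they lie.

Things in the scene. Friction and masses are not known exactly. Their poses are not given: they have to be found in the camera images.
- jig: Fixed plywood jig; board 315 x 250 x 15 mm (x -140..+175, y -135..+115 in its own frame). Origin: on the bench, under the place where the seated strip's centre belongs; +x runs along the strip's bed towards the end stop, +y left, z up. The strip lies on the board's top (z = 15 mm), along x. The lever crosses over the bed at x = 95 mm; its hinge axis is parallel to x at y = 85, z = 64 mm.
- end_stop (a point): Middle of the end stop's face that the strip's end meets, at x = 130, y = 0, z = 26 mm in the jig's frame; axes as jig. The wooden stop is 64 mm wide and 22 mm above the board.
- guides (a point): Midway between the two wooden guides, on the board's top, at x = 59, y = 0 mm in the jig's frame; axes as jig. Guides: x 40..78 mm, 12 mm above the board, inner faces at y = -20 and +20 mm (bed 40 mm wide there).
- catch (a point): Tip of the spring bolt that snaps over a tooth on the lever's far side; at x = 104, y = -60, z = 69 mm in the jig's frame. The bolt points to -x from an aluminium housing (26 x 28 mm, top at z = 90 mm, centre x = 131, y = -60) and has a black knob behind. Leave it to spring by itself.
- strip_seat (a point): Middle of the bed on the board's top, 15 mm above jig's origin, axes as jig: the strip's origin belongs here when the strip touches the end stop.
- hold_down (a joint): Angle of the steel hold-down lever: 0 = raised (24 deg above level, held up by its spring), grows as it is pressed. At 0.42 it is level and the catch holds it; the bolt snaps over its tooth just past 0.42, and the travel ends at 0.46. Pressing at the paddle takes about 3 N at first, 8 to 13 N near the end; let go too early, it springs back up.
- paddle (a point): Centre of the top face of the wooden paddle (36 mm along x, 50 mm along the lever, 10 mm thick) at the lever's free end, 190 mm from the hinge axis; z is normal to the top face. Raised it is at x = 95, y = -85, z = 149 mm in the jig's frame, level at x = 95, y = -105, z = 72 mm. Press here from above with closed fingers.
- pad_foot: Sprung rubber-tipped foot (20 mm across) under the lever above the bed, 85 mm from the hinge; origin: middle of its lower face. Raised it is about 55 mm above the jig's board, so the 25 mm thick strip passes beneath with about 30 mm to spare. With the lever latched it presses on the strip with about 5 N.
- strip: Loose plain beech strip, 30 x 260 x 25 mm, 0.12 kg (may vary by a third). Origin: centre of its underside; its own y runs along its length, z up. Either end may go to the stop. A similar strip at the far right end of the bench, out of the work zone, belongs to the room.
- pine_block: Loose planed pine offcut, 60 x 180 x 43 mm, shorter and thicker than the strip; origin: centre of underside, y along its length. Leave it where it lies. (Another pine piece at the far right end of the bench belongs to the room.)
- tape_measure: Yellow tape measure, 38 x 83 x 62 mm, loose; origin: centre of underside. Leave it where it stands.
- cork_block: Cork sanding block, 61 x 111 x 36 mm, loose; origin: centre of underside. Leave it.

How it is judged:
By the outcome, as a careful person would: the job done as asked, in the order asked, and still so for the second after the job is handed in, with the robot touching nothing.
It also fails if it takes over 54 s, if anything falls off the work surface, if the arm or the gripper's body presses on something with over 40 N, if the wrist force passes 120 N, or if a joint passes its speed limit or range.

### The arm

A 6-joint arm with a two-finger parallel gripper is mounted at the origin on a cart in front of the work surface, level with it; the furniture and walls round the work are solid. World frame = base frame: x ahead of the robot, y to its left, z up, the work surface at z = 0. Lengths are in m, angles in degrees, forces in N, time in s.
With the tool pointing down it reaches from about 0.425 to 0.925 m from the base axis. Payload 12.5 kg.
Tool frame: the origin (TCP) lies at the very end of the fingers, on their centre line; the grasp point (between the pads) lies env.tcp_to_grasp behind it (env.tcp_to_grasp is the distance from the TCP to the grasp point, in m); z points along the fingers, y is the line along which they close (so a half turn about z gives the same grasp; the last joint's range is limited). The gripper opens to 85 mm and grips with 20 to 120 N. Pads are 22 mm wide; open, the fingers measure 114 mm over their backs; the gripper's body (76 mm by 85 mm) begins 54 mm behind the grasp point. The pads swing forward as they close: fully open they stand 13 mm farther back than shut.
Start: joints at [-77.613, 28.126, 89.318, -0, 62.55, -6.05], TCP at [0.198, -0.593, 0.231] pointing down, gripper open.
Joint ranges: [-177.58, 177.58], [-47.91, 125.51], [2.72, 160], [-65.01, 245.01], [3.68, 167.84], [-153.87, 153.87]. Speed limits (degrees/s): [127.2, 127.2, 159.86, 180, 180, 180].

### API

Orientations are given as [roll, pitch, yaw] about the fixed x, y, z axes, in that order (R = Rz(yaw) Ry(pitch) Rx(roll)).
In Python, from cell import env, imaging, job gives the robot as it stands (env), with the cameras (imaging) and the job (job).
- The arm moves only by the tool jog_arm, called as a command line: name --pt "numbers of a row" for each row, then --argument value for the rest. Schema: {"type":"object","properties":{"plan":{"type":"array","items":{"type":"array","items":{"type":"number"},"minItems":5,"maxItems":5},"minItems":1,"maxItems":5},"clamp_n":{"type":"number"},"only":{"type":"string"},"quiet":{"type":"boolean"},"lines":{"type":"string"}},"required":["plan"],"additionalProperties":false}. plan is a list of rows, 1 to 5 of them, each of 5 numbers: the opening from 0.0 (shut) to 1.0 (fully open), then dx, dy, dz in parts of the range, where 1.0 means 0.25 m, then a turn about the tool's z in normalised numbers (1 is 360 degrees); each row shifts and turns the commanded pose from where the row before left it, along the tool's axes as they then stand; what a row does not reach is not made up. A row lasts 1/12 s, in which the tool goes at most 0.0417 m and 7.16 degrees, less where a joint would pass 70% of its speed; a pose out of reach is approached as far as the arm can. The fingers move at their own pace and stop on an object; clamp_n is the grip in N (left out, the last holds). Time passes only in rows, so rows that do not move let the fingers close. The tool returns the time, the measured TCP pose, the force, the opening and the grip force at its end. only (a regular expression) keeps the lines of the reply that match it, lines (a string "A,B") keeps lines A to B, and quiet returns only ok. No shift or turn number may pass 1 either way. Input that does not fit is refused with a message, and nothing moves.
- env.get_state(): the state, without advancing time (a new reading comes with each control period).
- imaging.read_camera(name): name is "scene" or "top"; returns a dict with "image" (384x512x3 uint8, red, green, blue), "fx", "fy", "cx", "cy" (pixels), "D" ([k1, k2, p1, p2, k3] as OpenCV has them; the pictures are not rectified), "position" and "attitude" of the camera in the world. Camera axes: x right, y up, looking along -z (the intrinsics and any distortion apply to the point x, -y, -z); pixel columns grow to the right and rows downward; lengths in m; the calibration is good to about 2 mm. A picture is of the moment at which its call begins. There is no depth.
- job.sign_off(): hands the job in; it is judged then, once.
The state is a dict: "clock": time; "joint_positions": joint angles; "dq": joint speeds; "tau": joint torques, N m; "tcp_pos": TCP position; "orientation": TCP orientation; "contact_force": force on the tool from outside, world axes, zero at the start; "moment": the same for the moment, N m; "width": opening from 0.0 (shut) to 1.0 (fully open); "grip_force": force on a finger pad.
Only numpy, scipy, OpenCV 4.12 (cv2) and the standard library are available. Lean on these libraries where they do the work, as an engineer would, in place of code of your own. Each camera call takes 0.05 s, during which the arm holds its last target. There are 200 camera calls.

## Working session

There is one attempt and no reset: what is moved stays moved. The work goes in short steps, Python scripts to look and compute and a tool call to move; the robot and the scene stay as the last step left them, time stands still between calls to the robot, and variables do not carry over. Pictures are saved under pics/ and viewed, at most 10 in all, crops included, and the job is handed in when it is done.

```bash
ls; mkdir -p pics; python3 - <<'E'
from cell import env, imaging, job
import cv2
print(env.tcp_to_grasp, env.get_state())
for n in("scene","top"):
    c=imaging.read_camera(n); cv2.imwrite(f"pics/{n}0.png",cv2.resize(c["image"][:,:,::-1],(800,600),interpolation=cv2.INTER_CUBIC))
    print({k:v for k,v in c.items() if k!="image"})
E
```

```text
cell.py
pics
0.0187 {'clock': 0.0, 'joint_positions': array([-7.76129322e+01,  2.81649068e+01,  8.93504584e+01, -4.63561862e-04,
        6.25525389e+01, -6.05129953e+00]), 'dq': array([ 0.03394447,  0.04463323,  0.04289751, -0.08206527,  0.00597097,
        0.03275368]), 'tau': array([-4.48651026e-04, -6.18446231e+01, -2.61594450e+01, -7.14574571e-05,
        4.06226449e-03, -1.51341885e-05]), 'tcp_pos': array([ 0.19763629, -0.59267355,  0.23071752]), 'orientation': array([-1.79932431e+02, -6.74954128e-03,  1.84385773e+01]), 'contact_force': array([-1.1728953 , -0.13510788, -0.63206335]), 'moment': array([-0.00766252, -0.06504514, -0.03377832]), 'grip_force': 0.0, 'width': 1.0048306277052728}
{'fx': 437.64624981621773, 'fy': 437.64624981621773, 'cx': 259.87457095438435, 'cy': 185.7195511899485, 'D': array([-0.03395567,  0.        ,  0.        ,  0.        ,  0.        ]), 'position': array([-0.56741067,  0.56823158,  1.14552512]), 'attitude': array([  51.14693736,   -1.21393877, -115.9361091 ])}
{'fx': 375.931811486849, 'fy': 375.931811486849, 'cx': 258.8425523863885, 'cy': 194.29037961617053, 'D': array([-0.12279212,  0.        ,  0.        ,  0.        ,  0.        ]), 'position': array([ 0.40541954, -0.00958689,  1.39218542]), 'attitude': array([  7.21668563,  -1.06469828, -88.60581003])}
```

View pics/scene0.png

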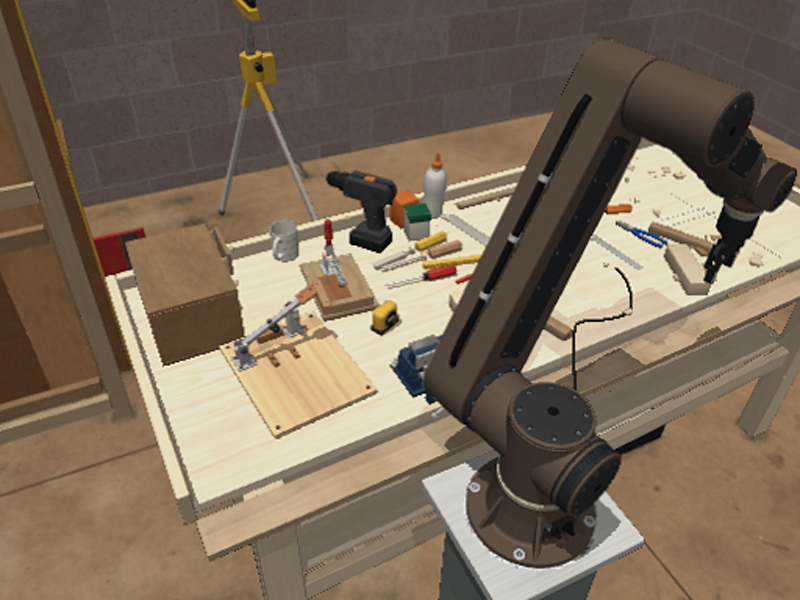

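View pics/top0.png

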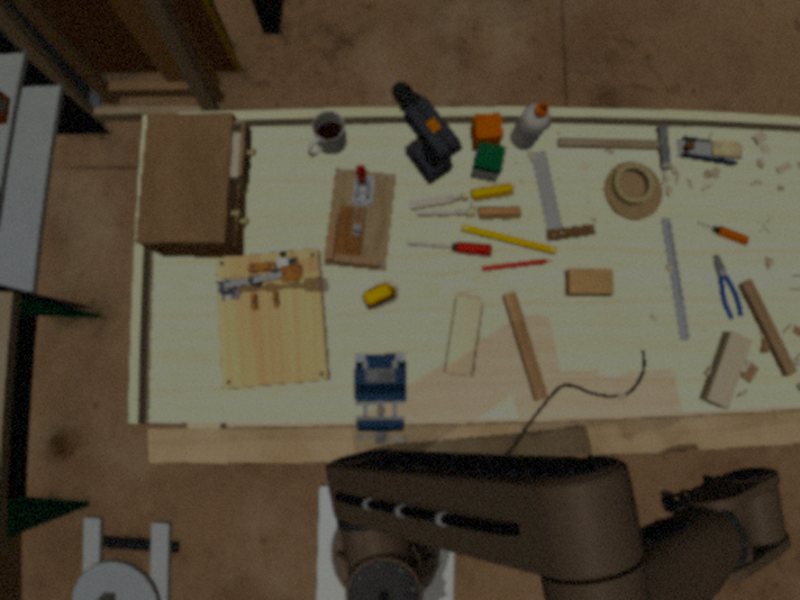

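The top view shows the jig at (218–328, 250–388) with its stop away from the robot. The near strip runs (510,293)–(540,398), and the pine block is at (463,335). I'll enlarge both.

```bash
cat > h.py <<'E'
import numpy as np, cv2
from scipy.spatial.transform import Rotation as R
from cell import env, imaging, job
def pix2w(c,px,z):
    K=np.array([[c["fx"],0,c["cx"]],[0,c["fy"],c["cy"]],[0,0,1]])
    u=cv2.undistortPoints(np.array(px,float).reshape(-1,1,2),K,c["D"]).reshape(-1,2)
    d=np.c_[u[:,0],-u[:,1],-np.ones(len(u))]@R.from_euler("xyz",c["attitude"],degrees=True).as_matrix().T
    p=np.array(c["position"]); return p+d*((np.broadcast_to(z,len(u))-p[2])/d[:,2])[:,None]
def w2pix(c,P):
    K=np.array([[c["fx"],0,c["cx"]],[0,c["fy"],c["cy"]],[0,0,1]])
    q=(np.atleast_2d(P)-c["position"])@R.from_euler("xyz",c["attitude"],degrees=True).as_matrix()
    return cv2.projectPoints(q*[1,-1,-1],np.zeros(3),np.zeros(3),K,c["D"])[0].reshape(-1,2)
E
python3 - <<'E'
from h import *
c=imaging.read_camera("top");I=c["image"][:,:,::-1]
I=np.clip(I*1.6,0,255).astype('uint8')
a=cv2.resize(I[155:255,130:220],None,fx=6,fy=6,interpolation=cv2.INTER_CUBIC)   # jig
b=cv2.resize(I[175:265,275:365],None,fx=6,fy=6,interpolation=cv2.INTER_CUBIC)
cv2.imwrite("pics/j.png",a);cv2.imwrite("pics/s.png",b)
E
```

```text
(no output)
```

View pics/j.png

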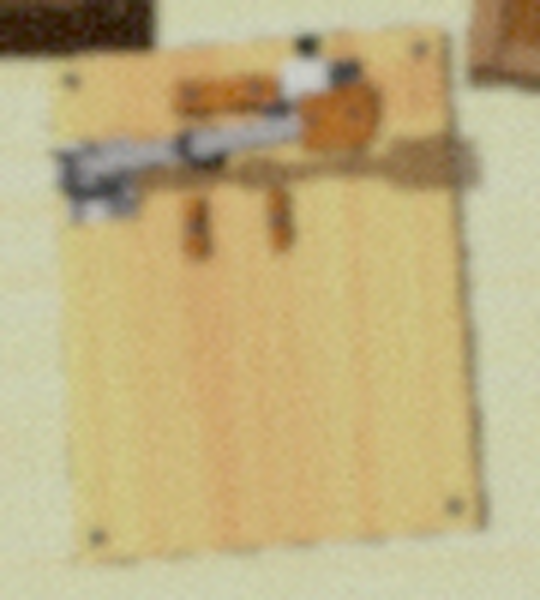

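View pics/s.png

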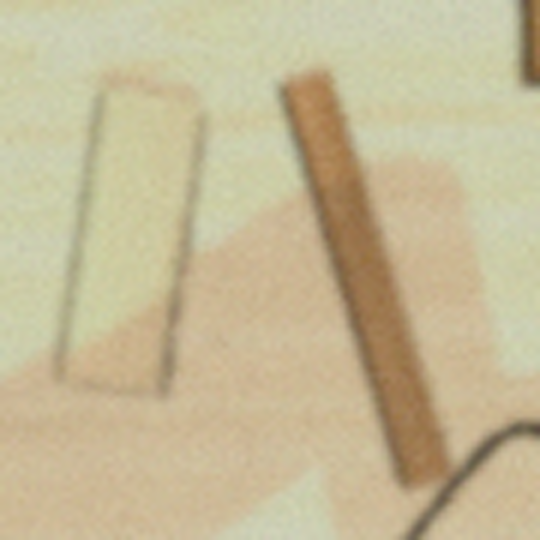

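Crop of the jig: board corners TL(51,58), TR(445,30), BR(486,525), BL(78,562). Crop of the strip: top corners about (288,85), (330,70), (449,475), (407,488).

```bash
cat >> h.py <<'E'
def fit2(loc,w):
    lm,wm=loc.mean(0),w.mean(0); a=loc-lm;b=w-wm
    th=np.arctan2((a[:,0]*b[:,1]-a[:,1]*b[:,0]).sum(),(a*b).sum()); Rm=np.array([[np.cos(th),-np.sin(th)],[np.sin(th),np.cos(th)]])
    return wm-Rm@lm,np.degrees(th),Rm,(a@Rm.T-b)
E
python3 - <<'E'
from h import *
c=imaging.read_camera("top")
cv=lambda p,o:(np.array(p)+.5)/6-.5+o
j=pix2w(c,cv([(51,58),(445,30),(486,525),(78,562)],[130,155]),.015)[:,:2]
o,th,Rm,r=fit2(np.array([(.175,.115),(.175,-.135),(-.14,-.135),(-.14,.115)]),j); print("jig",j,o,th,r)
s=pix2w(c,cv([(288,85),(330,70),(449,475),(407,488)],[275,175]),.025)[:,:2]
so,st,_,sr=fit2(np.array([(.13,.015),(.13,-.015),(-.13,-.015),(-.13,.015)]),s); print("strip",s,so,st,sr)
h=pix2w(c,cv([(196,200),(197,252),(279,190),(284,245)],[130,155]),.027)[:,:2]; print("guides local",(h-o)@Rm)
h=pix2w(c,cv([(175,108),(275,105)],[130,155]),.037)[:,:2]; print("stop local",(h-o)@Rm)
np.savez("pose.npz",o=o,th=th,so=so,st=st)
# overlay check in scene cam
d=imaging.read_camera("scene");I=d["image"][:,:,::-1].copy()
P=np.array([(.175,.115,.015),(.175,-.135,.015),(-.14,-.135,.015),(-.14,.115,.015),(.04,.02,.027),(.078,.02,.027),(.04,-.02,.027),(.078,-.02,.027),(.13,.032,.037),(.13,-.032,.037),(.095,-.085,.149),(.104,-.06,.069)])
P[:,:2]=P[:,:2]@Rm.T+o
I=cv2.resize(I[170:300,130:260],None,fx=4.6,fy=4.6,interpolation=cv2.INTER_CUBIC)
for q in w2pix(d,P): cv2.circle(I,tuple(int(v) for v in (q-[130,170]+.5)*4.6),3,(0,0,255),-1)
cv2.imwrite("pics/sj.png",I)
E
```

```text
jig [[0.68212947 0.42590173]
 [0.70573137 0.17829721]
 [0.40038442 0.14046486]
 [0.37007707 0.38958639]] [0.52104809 0.29148698] 6.593496966855411 [[-4.43667618e-04 -8.11126261e-05]
 [ 4.66052440e-03 -8.23042807e-04]
 [-2.90905322e-03  8.39621681e-04]
 [-1.30780357e-03  6.45337519e-05]]
strip [[ 0.60607566 -0.26596648]
 [ 0.61616018 -0.29216464]
 [ 0.36938636 -0.366437  ]
 [ 0.36116206 -0.34050131]] [ 0.48819606 -0.31626736] 16.869015113440906 [[ 0.00217382  0.00177769]
 [ 0.00079484 -0.00073326]
 [-0.00124371 -0.00190893]
 [-0.00172495  0.0008645 ]]
guides local [[ 0.07540798  0.02542046]
 [ 0.04325459  0.02666769]
 [ 0.0770171  -0.02616737]
 [ 0.04282719 -0.027112  ]]
stop local [[ 0.13182492  0.03293345]
 [ 0.12806961 -0.02880836]]
```

View pics/sj.png

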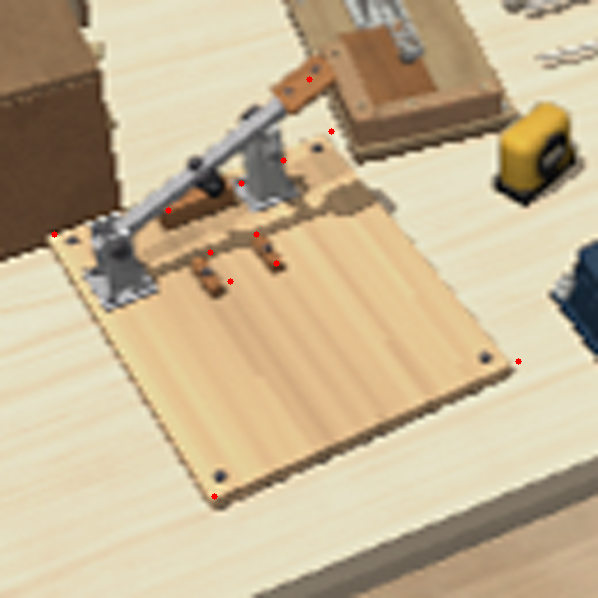

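The overlay agrees with the board to about 1 px, and the guides centre at local (59.3, -0.3) mm against (59, 0). So the jig is at (0.521, 0.291) with heading 6.6°, and the strip is at (0.488, -0.316) with heading 16.9°. I'll grasp 40 mm behind the strip's centre.

```bash
cat > d.py <<'E'
# usage: d.py strip|jig|world lx ly z [yaw]  -> remaining move in tool axes
import sys
from h import *
p=np.load("pose.npz"); f,lx,ly,z=sys.argv[1],*map(float,sys.argv[2:5])
o,th={"strip":(p["so"],float(p["st"])),"jig":(p["o"],float(p["th"])),"world":(np.zeros(2),0.)}[f]
if len(sys.argv)>5: yaw=float(sys.argv[5])
else: yaw=th
t=np.radians(th); w=np.r_[o+np.array([[np.cos(t),-np.sin(t)],[np.sin(t),np.cos(t)]])@[lx,ly],z]
s=env.get_state(); Rt=R.from_euler("xyz",s["orientation"],degrees=True)
print("target",w.round(4),"d_tool",Rt.inv().apply(w-s["tcp_pos"]).round(4),"turn",round(s["orientation"][2]-yaw,2),"ori",s["orientation"].round(2),"t",s["clock"])
E
python3 d.py strip -.04 0 .1; python3 d.py strip -.04 0 .004
```

```text
target [ 0.4499 -0.3279  0.1   ] d_tool [ 0.3231 -0.1716  0.1311] turn 1.57 ori [-179.98   -0.     18.44] t 0.25
target [ 0.4499 -0.3279  0.004 ] d_tool [ 0.3231 -0.1715  0.2271] turn 1.57 ori [-179.98   -0.     18.44] t 0.25
```

Careful with the scale: shifts go in shares of 0.25 m and turns go in shares of 360 degrees. That gives: 0.032 m / 0.25 = 0.128, 0.012 m / 0.25 = 0.048.

jog_arm --pt "1 0.128 -0.068 0.048 0" --pt "1 0.128 -0.068 0.048 0" --pt "1 0.128 -0.068 0.048 0" --pt "1 0.128 -0.068 0.048 0" --pt "1 0.128 -0.068 0.048 0"

```text
clock: 0.67
tcp_pos: [0.3234, -0.4604, 0.1708]
orientation: [180.0, -0.0, 18.4]
contact_force: [0.4, -0.9, -0.4]
width: 0.995
grip_force: 0.0
```

jog_arm --pt "1 0.128 -0.068 0.048 0" --pt "1 0.128 -0.068 0.048 0" --pt "1 0.128 -0.068 0.048 0" --pt "0.8 0.128 -0.068 0.048 0" --pt "0.8 0.128 -0.068 0.048 0.0044"

```text
clock: 1.08
tcp_pos: [0.4485, -0.3291, 0.1108]
orientation: [180.0, -0.0, 16.9]
contact_force: [0.3, 0.1, 0.3]
width: 0.803
grip_force: 0.0
```

jog_arm --pt "0.7 0 0 0 0" --pt "0.7 0 0 0 0" --pt "0.7 0 0 0 0"

```text
clock: 1.33
tcp_pos: [0.4475, -0.3306, 0.1114]
orientation: [180.0, 0.0, 16.9]
contact_force: [0.5, -0.1, -0.3]
width: 0.703
grip_force: 0.0
```

```bash
python3 d.py strip -.04 0 .004
```

```text
target [ 0.4499 -0.3279  0.004 ] d_tool [ 0.0031 -0.002   0.1074] turn 0.05 ori [179.99   0.    16.92] t 1.3333
```

In the tool's units: 0.037 m / 0.25 = 0.148, 0.018 m / 0.25 = 0.072.

jog_arm --pt "0.7 0.012 -0.008 0.148 0" --pt "0.7 0 0 0.148 0" --pt "0.7 0 0 0.072 0" --pt "0.7 0 0 0.04 0" --pt "0.7 0 0 0.02 0"

```text
clock: 1.75
tcp_pos: [0.449, -0.3285, 0.0035]
orientation: [-180.0, 0.0, 16.8]
contact_force: [-0.3, -0.1, 0.0]
width: 0.698
grip_force: 0.0
```

jog_arm --pt "0 0 0 0 0" --pt "0 0 0 0 0" --pt "0 0 0 0 0" --pt "0 0 0 0 0" --pt "0 0 0 0 0" --clamp_n 40

```text
clock: 2.17
tcp_pos: [0.4502, -0.3284, 0.0057]
orientation: [179.9, -0.1, 16.9]
contact_force: [-1.2, -1.6, 7.1]
width: 0.342
grip_force: 40.9
```

jog_arm --pt "0 0 0 0 0" --pt "0 0 0 0 0" --pt "0 0 0 -0.12 0" --pt "0 0 0 -0.12 0"

```text
clock: 2.5
tcp_pos: [0.4492, -0.3272, 0.0645]
orientation: [-179.9, 0.1, 16.9]
contact_force: [0.3, -0.8, -1.1]
width: 0.342
grip_force: 40.1
```

In the tool's units: -0.04 m / 0.25 = -0.16, -0.035 m / 0.25 = -0.14.

jog_arm --pt "0 0 0 -0.14 0" --pt "0 0 0 -0.16 0" --pt "0 0 0 -0.16 0" --pt "0 0 0 -0.16 0" --pt "0 0 0 0 0"

```text
clock: 2.92
tcp_pos: [0.4515, -0.329, 0.2274]
orientation: [179.4, -0.3, 16.9]
contact_force: [0.4, -0.6, -1.2]
width: 0.346
grip_force: 40.1
```

```bash
python3 d.py jig -.14 0 .22
```

```text
target [0.382  0.2754 0.22  ] d_tool [ 0.109  -0.5986  0.0017] turn 10.3 ori [179.4   -0.35  16.89] t 2.9167
```

In the tool's units: -0.0386 m / 0.25 = -0.1544, 0.0144 m / 0.25 = 0.0576.

jog_arm --pt "0 0.0576 -0.1544 0 0" --pt "0 0.0576 -0.1544 0 0" --pt "0 0.0576 -0.1544 0 0" --pt "0 0.0576 -0.1544 0 0"

```text
clock: 3.25
tcp_pos: [0.4596, -0.1615, 0.2196]
orientation: [180.0, -0.0, 16.8]
contact_force: [1.2, 0.1, -1.5]
width: 0.34
grip_force: 40.2
```

jog_arm --pt "0 0.0576 -0.1544 0 0" --pt "0 0.0576 -0.1544 0 0" --pt "0 0.0576 -0.1544 0 0" --pt "0 0.0576 -0.1544 0 0" --pt "0 0 0 0 0.0143"

```text
clock: 3.67
tcp_pos: [0.4698, 0.007, 0.2197]
orientation: [-180.0, -0.1, 12.1]
contact_force: [-0.2, -0.1, -1.5]
width: 0.344
grip_force: 40.3
```

jog_arm --pt "0 0 0 0 0.0143" --pt "0 0 0 0 0"

```text
clock: 3.83
tcp_pos: [0.4702, 0.0023, 0.2196]
orientation: [180.0, -0.0, 6.5]
contact_force: [0.2, -0.6, -0.4]
width: 0.34
grip_force: 40.3
```

```bash
python3 d.py jig -.14 0 .22
```

```text
target [0.382  0.2754 0.22  ] d_tool [-0.057  -0.2813 -0.0005] turn -0.14 ori [ 1.7998e+02 -4.0000e-02  6.4600e+00] t 3.8333
```

In the tool's units: -0.0402 m / 0.25 = -0.1608, -0.0081 m / 0.25 = -0.0324.

jog_arm --pt "0 -0.0324 -0.1608 0 0" --pt "0 -0.0324 -0.1608 0 0" --pt "0 -0.0324 -0.1608 0 0" --pt "0 -0.0324 -0.1608 0 0"

```text
clock: 4.17
tcp_pos: [0.4191, 0.1582, 0.2195]
orientation: [-180.0, -0.0, 6.6]
contact_force: [2.0, 0.2, -1.3]
width: 0.342
grip_force: 40.4
```

jog_arm --pt "0 -0.0324 -0.1608 0 0" --pt "0 -0.0324 -0.1608 0 0" --pt "0 -0.0324 -0.1608 0 -0.0004" --pt "0 0 0 0 0" --pt "0 0 0 0 0"

```text
clock: 4.58
tcp_pos: [0.3811, 0.2757, 0.2193]
orientation: [180.0, -0.0, 7.1]
contact_force: [-0.0, -0.9, -1.3]
width: 0.343
grip_force: 40.5
```

jog_arm --pt "0 0 0 0.16 0" --pt "0 0 0 0.16 0" --pt "0 0 0 0.16 0" --pt "0 0 0 0.12 0" --pt "0 0 0 0 0"

```text
clock: 5.0
tcp_pos: [0.3806, 0.2719, 0.0651]
orientation: [179.8, 0.4, 6.7]
contact_force: [-0.6, -0.2, -2.0]
width: 0.347
grip_force: 40.5
```

```bash
python3 d.py jig -.14 0 .023
python3 - <<'E'
from h import *
a=[]
for n,(x,y,w,h) in (("top",(125,140,100,125)),("scene",(120,160,150,140))):
    I=imaging.read_camera(n)["image"][y:y+h,x:x+w,::-1]
    if n=="top": I=np.clip(I*1.6,0,255).astype('uint8')
    a.append(cv2.resize(I,(int(w*560/h)*2//3 if 0 else 395,int(395*h/w)),interpolation=cv2.INTER_CUBIC))
H=max(i.shape[0] for i in a); cv2.imwrite("pics/chk1.png",np.hstack([cv2.copyMakeBorder(i,0,H-i.shape[0],0,0,0) for i in a]))
E
```

```text
target [0.382  0.2754 0.023 ] d_tool [ 0.002  -0.0034  0.042 ] turn 0.08 ori [179.83   0.42   6.68] t 5.0
```

View pics/chk1.png

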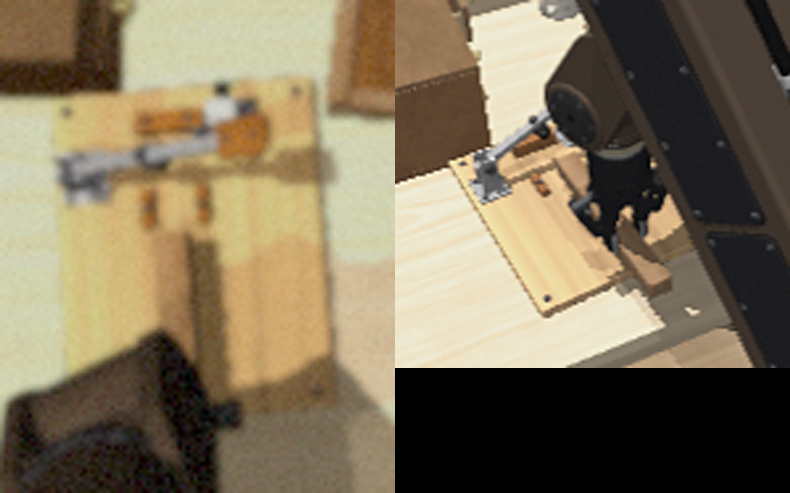

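The strip's front end is at (155–187, 237), short of the guides at (148, 204) and about 3 mm right once parallax is allowed for. I'll lower it and correct.

In the tool's units: 0.03 m / 0.25 = 0.12.

jog_arm --pt "0 0 0 0.12 0" --pt "0 0 0 0 0" --pt "0 0 0 0 0" --pt "0 0 0 0 0"

```text
clock: 5.43
tcp_pos: [0.3827, 0.2745, 0.0412]
orientation: [-180.0, -0.1, 6.7]
contact_force: [-0.2, -0.7, -1.9]
width: 0.34
grip_force: 40.5
```

```bash
python3 d.py jig -.14 0 .0235;python3 d.py jig -.14 0 .0235
python3 - <<'E'
from h import *
I=np.clip(imaging.read_camera("top")["image"][165:225,135:215,::-1]*1.6,0,255).astype('uint8')
cv2.imwrite("pics/chk2.png",cv2.resize(I,None,fx=8,fy=8,interpolation=cv2.INTER_CUBIC))
E
```

```text
target [0.382  0.2754 0.0235] d_tool [-0.0007 -0.001   0.0177] turn 0.11 ori [-1.7996e+02 -1.2000e-01  6.7100e+00] t 5.4333
target [0.382  0.2754 0.0235] d_tool [-0.0007 -0.001   0.0177] turn 0.11 ori [-1.7996e+02 -1.2000e-01  6.7100e+00] t 5.4333
```

View pics/chk2.png

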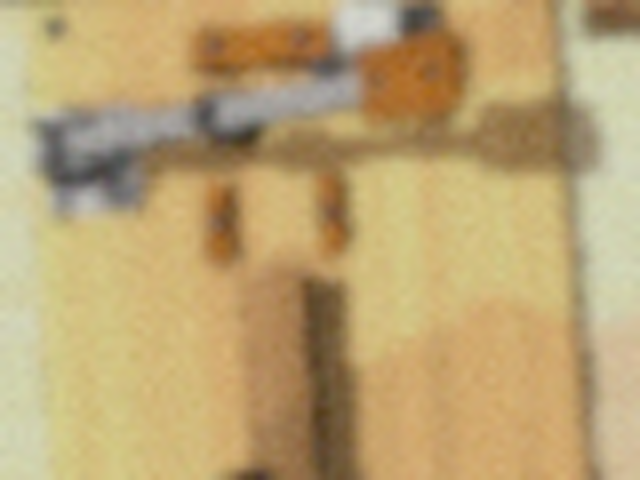

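The strip's top shows edges at x=243 and 303 (row 290), and at about 250 and 312 (row 440). The front end is at row ~270. I'll convert these.

```bash
python3 - <<'E'
from h import *
c=imaging.read_camera("top");p=np.load("pose.npz");t=np.radians(float(p["th"]));Rm=np.array([[np.cos(t),-np.sin(t)],[np.sin(t),np.cos(t)]])
f=lambda px,z:((pix2w(c,(np.array(px)+.5)/8-.5+[135,165],z)[:,:2]-p["o"])@Rm*1000).round(1)
print(f([(243,290),(303,290),(250,440),(312,440),(270,270)],.0605).tolist())
print("guides",f([(221,182),(222,260),(328,175),(336,252)],.027).tolist())
print("axis pts",f([(234,182),(234,260),(318,175),(326,252)],.027).tolist())
E
```

```text
[[22.5, 10.8], [20.1, -16.2], [-44.7, 11.8], [-47.1, -15.9], [30.4, -1.9]]
guides [[77.7, 25.5], [41.5, 27.2], [76.5, -24.2], [40.6, -25.7]]
axis pts [[77.1, 19.5], [41.0, 21.6], [76.9, -19.6], [41.0, -21.1]]
```

In the tool's units: 0.01 m / 0.25 = 0.04, 0.007 m / 0.25 = 0.028.

jog_arm --pt "0 0 -0.012 0.04 0" --pt "0 0 0 0.028 0" --pt "0 0 0 0 0"

```text
clock: 5.78
tcp_pos: [0.3812, 0.2773, 0.0212]
orientation: [180.0, 0.1, 6.7]
contact_force: [-0.6, 0.4, -1.0]
width: 0.341
grip_force: 40.5
```

jog_arm --pt "0 0.048 0 0 0" --pt "0 0.048 0 0 0" --pt "0 0.048 0 0 0" --pt "0 0.048 0 0 0" --pt "0 0 0 0 0"

```text
clock: 6.2
tcp_pos: [0.4311, 0.2833, 0.0221]
orientation: [-180.0, -0.1, 6.7]
contact_force: [0.2, 0.1, -1.5]
width: 0.342
grip_force: 40.5
```

```bash
python3 d.py jig -.04 0 .0235
```

```text
target [0.4813 0.2869 0.0235] d_tool [ 0.0503  0.0022 -0.0014] turn 0.09 ori [-1.7998e+02 -8.0000e-02  6.6800e+00] t 6.2
```

Now in the guides with no contact force, so I continue towards the stop.

In the tool's units: 0.012 m / 0.25 = 0.048, 0.007 m / 0.25 = 0.028.

jog_arm --pt "0 0.048 0 0 0" --pt "0 0.048 0 0 0" --pt "0 0.048 0 0 0" --pt "0 0.028 0 0 0" --pt "0 0 0 0 0"

```text
clock: 6.62
tcp_pos: [0.4725, 0.288, 0.022]
orientation: [180.0, -0.0, 6.7]
contact_force: [-0.3, -0.2, -1.9]
width: 0.339
grip_force: 40.5
```

jog_arm --pt "0 0.012 0 0 0" --pt "0 0 0 0 0"

```text
clock: 6.78
tcp_pos: [0.4745, 0.2882, 0.0221]
orientation: [180.0, 0.0, 6.7]
contact_force: [0.3, -0.0, -0.8]
width: 0.345
grip_force: 40.5
```

jog_arm --pt "0 0.008 0 0 0" --pt "0 0 0 0 0"

```text
clock: 6.95
tcp_pos: [0.4768, 0.2886, 0.0223]
orientation: [180.0, 0.0, 6.7]
contact_force: [0.2, 0.1, -1.1]
width: 0.342
grip_force: 40.5
```

jog_arm --pt "0 0.008 0 0 0" --pt "0 0 0 0 0"

```text
clock: 7.12
tcp_pos: [0.479, 0.2888, 0.0223]
orientation: [180.0, -0.0, 6.7]
contact_force: [-0.2, -0.7, -0.9]
width: 0.34
grip_force: 40.5
```

```bash
python3 d.py jig -.04 0 .0235
```

```text
target [0.4813 0.2869 0.0235] d_tool [ 0.002   0.0022 -0.0012] turn 0.12 ori [ 1.80e+02 -1.00e-02  6.71e+00] t 7.1167
```

In the tool's units: 0.002 m / 0.25 = 0.008.

jog_arm --pt "0 0.008 0 0 0" --pt "0 0 0 0 0"

```text
clock: 7.28
tcp_pos: [0.4805, 0.2888, 0.0221]
orientation: [180.0, 0.1, 6.7]
contact_force: [-3.1, -0.4, -0.7]
width: 0.34
grip_force: 40.5
```

jog_arm --pt "0 0.006 0 0 0" --pt "0 0 0 0 0"

```text
clock: 7.45
tcp_pos: [0.4805, 0.2887, 0.0217]
orientation: [179.9, 0.3, 6.7]
contact_force: [-8.4, -0.6, 0.7]
width: 0.343
grip_force: 40.7
```

jog_arm --pt "0 0.006 0 0 0" --pt "0 0 0 0 0"

```text
clock: 7.62
tcp_pos: [0.4805, 0.2885, 0.0214]
orientation: [179.9, 0.4, 6.7]
contact_force: [-14.3, 0.4, 1.4]
width: 0.339
grip_force: 40.9
```

It touches the stop within 1 mm of where it was predicted. I'll set it down, keep a light push, and release.

In the tool's units: -0.001 m / 0.25 = -0.004.

jog_arm --pt "0 -0.004 0 0.004 0" --pt "0 0 0 0.004 0" --pt "0 0 0 0 0"

```text
clock: 7.87
tcp_pos: [0.4805, 0.2886, 0.0207]
orientation: [179.9, 0.3, 6.7]
contact_force: [-14.3, -1.9, 14.6]
width: 0.345
grip_force: 42.4
```

jog_arm --pt "0 -0.004 0 0.004 0" --pt "0 0 0 0 0"

```text
clock: 8.03
tcp_pos: [0.4806, 0.2887, 0.0207]
orientation: [180.0, 0.1, 6.7]
contact_force: [-12.4, -4.6, 23.9]
width: 0.343
grip_force: 43.6
```

In the tool's units: -0.0015 m / 0.25 = -0.006, -0.001 m / 0.25 = -0.004.

jog_arm --pt "0 -0.004 0 -0.006 0" --pt "0.7 0 0 0 0" --pt "0.7 0 0 0 0" --pt "0.7 0 0 0 0"

```text
clock: 8.37
tcp_pos: [0.4813, 0.2891, 0.0207]
orientation: [-180.0, -0.0, 6.7]
contact_force: [-0.3, 0.3, -0.3]
width: 0.701
grip_force: 0.0
```

jog_arm --pt "0.7 0 0 -0.12 0" --pt "0.7 0 0 -0.16 0" --pt "0.3 0 0 -0.16 0" --pt "0 0 0 -0.16 0" --pt "0 0 0 -0.16 0"

```text
clock: 8.78
tcp_pos: [0.4808, 0.2889, 0.2126]
orientation: [180.0, 0.0, 6.7]
contact_force: [0.9, 0.2, -0.8]
width: 0.284
grip_force: 0.0
```

jog_arm --pt "0 0 0.12 0 0" --pt "0 0 0.16 0 0" --pt "0 0 0.16 0 0" --pt "0 0 0 0 0"

```text
clock: 9.12
tcp_pos: [0.4944, 0.175, 0.2109]
orientation: [179.9, -0.0, 6.5]
contact_force: [1.3, 0.6, -0.3]
width: 0.002
grip_force: 0.0
```

```bash
python3 d.py jig .095 -.09 .2
python3 - <<'E'
from h import *
I=np.clip(imaging.read_camera("top")["image"][155:255,130:220,::-1]*1.6,0,255).astype('uint8')
cv2.imwrite("pics/chk3.png",cv2.resize(I,None,fx=6,fy=6,interpolation=cv2.INTER_CUBIC))
E
```

```text
target [0.6258 0.213  0.2   ] d_tool [ 0.1348 -0.0228  0.0109] turn -0.08 ori [ 1.7994e+02 -2.0000e-02  6.5200e+00] t 9.1167
```

View pics/chk3.png

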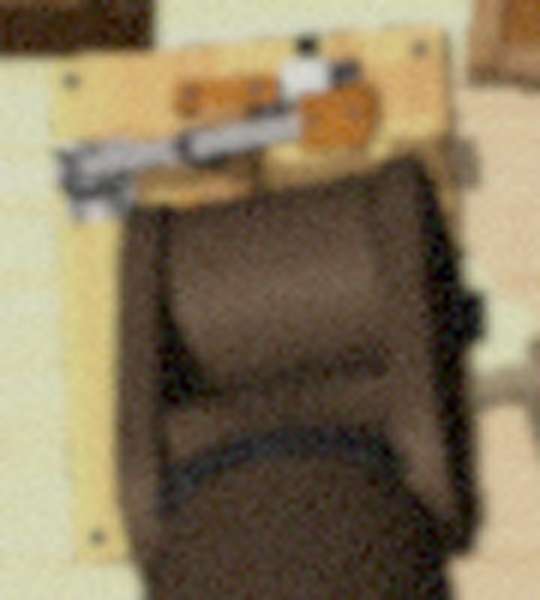

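View is occluded by the arm, but the lever, stop and catch look undisturbed. Next I go over the paddle with closed fingers.

In the tool's units: 0.034 m / 0.25 = 0.136, 0.033 m / 0.25 = 0.132.

jog_arm --pt "0 0.136 -0.018 0 0" --pt "0 0.136 -0.018 0 0" --pt "0 0.136 -0.018 0 0" --pt "0 0.132 -0.018 0 0" --pt "0 0 0 0 0"

```text
clock: 9.58
tcp_pos: [0.6299, 0.2152, 0.2095]
orientation: [-180.0, -0.1, 6.7]
contact_force: [0.6, 0.2, -0.0]
width: -0.004
grip_force: 0.0
```

jog_arm --pt "0 0 0 0.08 0" --pt "0 0 0 0.06 0" --pt "0 0 0 0 0" --pt "0 0 0 0 0"

```text
clock: 9.92
tcp_pos: [0.6253, 0.2141, 0.1752]
orientation: [180.0, 0.1, 6.7]
contact_force: [-0.8, -0.2, 0.1]
width: -0.001
grip_force: 0.0
```

```bash
python3 d.py jig .095 -.095 .16
```

```text
target [0.6263 0.208  0.16  ] d_tool [0.0003 0.0061 0.0152] turn 0.14 ori [1.7999e+02 9.0000e-02 6.7400e+00] t 9.9167
```

In the tool's units: 0.01 m / 0.25 = 0.04, 0.006 m / 0.25 = 0.024.

jog_arm --pt "0 0 0.024 0 0" --pt "0 0 0 0.04 0" --pt "0 0 0 0.04 0" --pt "0 0 0 0.04 0" --pt "0 0 0 0 0"

```text
clock: 10.33
tcp_pos: [0.6258, 0.2072, 0.1436]
orientation: [180.0, 0.1, 6.7]
contact_force: [-0.2, 1.2, 2.3]
width: 0.002
grip_force: 0.9
```

jog_arm --pt "0 0 0 0.04 0" --pt "0 0 0 0.04 0" --pt "0 0 0 0.04 0" --pt "0 0 0 0 0"

```text
clock: 10.67
tcp_pos: [0.6258, 0.2073, 0.1134]
orientation: [180.0, 0.1, 6.7]
contact_force: [0.5, 1.1, 3.1]
width: 0.001
grip_force: 1.5
```

```bash
python3 d.py jig .095 -.095 .073
```

```text
target [0.6263 0.208  0.073 ] d_tool [ 0.0007 -0.0007  0.0404] turn 0.11 ori [1.7998e+02 1.3000e-01 6.7000e+00] t 10.6667
```

In the tool's units: 0.01 m / 0.25 = 0.04, 0.006 m / 0.25 = 0.024.

jog_arm --pt "0 0 0 0.04 0" --pt "0 0 0 0.04 0" --pt "0 0 0 0.04 0" --pt "0 0 0 0.024 0" --pt "0 0 0 0 0"

```text
clock: 11.08
tcp_pos: [0.6265, 0.2072, 0.0787]
orientation: [180.0, 0.0, 6.7]
contact_force: [-0.2, -2.6, 5.5]
width: -0.004
grip_force: 2.4
```

jog_arm --pt "0 0 0 0.016 0" --pt "0 0 0 0.008 0" --pt "0 0 0 0 0"

```text
clock: 11.33
tcp_pos: [0.6266, 0.207, 0.074]
orientation: [180.0, -0.0, 6.7]
contact_force: [-0.4, -3.6, 6.5]
width: -0.001
grip_force: 3.1
```

jog_arm --pt "0 0 0 0.008 0" --pt "0 0 0 0 0"

```text
clock: 11.5
tcp_pos: [0.6267, 0.207, 0.0723]
orientation: [180.0, -0.0, 6.7]
contact_force: [-0.4, -4.7, 7.2]
width: 0.002
grip_force: 3.8
```

In the tool's units: 0.002 m / 0.25 = 0.008.

jog_arm --pt "0 0 0 0.008 0" --pt "0 0 0 0 0"

```text
clock: 11.67
tcp_pos: [0.6267, 0.207, 0.0705]
orientation: [180.0, -0.0, 6.7]
contact_force: [-0.5, -4.6, 8.9]
width: 0.001
grip_force: 4.2
```

jog_arm --pt "0 0 0 0.008 0" --pt "0 0 0 0 0"

```text
clock: 11.83
tcp_pos: [0.6267, 0.207, 0.0685]
orientation: [180.0, -0.0, 6.7]
contact_force: [-0.4, -5.0, 8.0]
width: 0.001
grip_force: 4.6
```

jog_arm --pt "0 0 0 0.008 0" --pt "0 0 0 0 0" --pt "0 0 0 0 0"

```text
clock: 12.08
tcp_pos: [0.6267, 0.207, 0.0667]
orientation: [180.0, -0.0, 6.7]
contact_force: [-1.4, -5.2, 9.1]
width: -0.0
grip_force: 4.8
```

In the tool's units: 0.002 m / 0.25 = 0.008.

jog_arm --pt "0 0 0 0.008 0" --pt "0 0 0 0 0"

```text
clock: 12.25
tcp_pos: [0.6268, 0.207, 0.0647]
orientation: [180.0, -0.1, 6.7]
contact_force: [-0.9, -4.3, 10.3]
width: -0.0
grip_force: 5.2
```

jog_arm --pt "0 0 0 0.006 0" --pt "0 0 0 0 0" --pt "0 0 0 0 0"

```text
clock: 12.5
tcp_pos: [0.6268, 0.2071, 0.0641]
orientation: [180.0, -0.1, 6.7]
contact_force: [-3.2, -5.5, 17.6]
width: -0.0
grip_force: 8.5
```

The end of travel has been reached (force rises to 17.6 N). I'll ease off slowly and watch the force.

In the tool's units: -0.003 m / 0.25 = -0.012.

jog_arm --pt "0 0 0 -0.012 0" --pt "0 0 0 -0.012 0" --pt "0 0 0 -0.012 0" --pt "0 0 0 -0.012 0" --pt "0 0 0 0 0"

```text
clock: 12.92
tcp_pos: [0.6264, 0.2076, 0.0748]
orientation: [-180.0, -0.0, 6.7]
contact_force: [-0.1, 0.7, 0.5]
width: 0.004
grip_force: 0.0
```

jog_arm --pt "0 0 0 -0.04 0" --pt "0 0 0 -0.04 0" --pt "0 0 0 0 0" --pt "0 0 0 0 0"

```text
clock: 13.25
tcp_pos: [0.6267, 0.2076, 0.0951]
orientation: [-180.0, -0.1, 6.7]
contact_force: [0.3, -0.2, -0.3]
width: 0.002
grip_force: 0.0
```

No force at 75 mm, so the lever is latched. I'll retract clear and look.

In the tool's units: -0.04 m / 0.25 = -0.16.

jog_arm --pt "0 0 0 -0.16 0" --pt "0 0 0 -0.16 0" --pt "0 0 0 -0.16 0" --pt "0 0 0.16 0 0" --pt "0 0 0.16 0 0"

```text
clock: 13.67
tcp_pos: [0.6362, 0.1288, 0.2168]
orientation: [180.0, -0.3, 6.9]
contact_force: [0.0, -0.1, 0.0]
width: -0.001
grip_force: 0.0
```

jog_arm --pt "0 0 0.16 0 0" --pt "0 0 0.16 0 0" --pt "0 0 0.16 0 0" --pt "0 0 0.16 0 0" --pt "0 0 0.16 0 0"

```text
clock: 14.08
tcp_pos: [0.6589, -0.0725, 0.2141]
orientation: [-180.0, 0.0, 6.7]
contact_force: [-0.1, 0.7, -0.2]
width: -0.001
grip_force: 0.0
```

jog_arm --pt "0 0 0.16 0 0" --pt "0 0 0.16 0 0" --pt "0 0 0.16 0 0" --pt "0 0 0 0 0" --pt "0 0 0 0 0"

```text
clock: 14.5
tcp_pos: [0.6727, -0.192, 0.2134]
orientation: [-180.0, 0.1, 6.5]
contact_force: [-0.1, 0.9, -0.4]
width: 0.004
grip_force: 0.0
```

```bash
python3 - <<'E'
from h import *
a=[]
for n,(x,y,w,h) in (("top",(125,140,100,125)),("scene",(125,160,135,135))):
    I=imaging.read_camera(n)["image"][y:y+h,x:x+w,::-1]
    if n=="top": I=np.clip(I*1.6,0,255).astype('uint8')
    a.append(cv2.resize(I,(395,int(395*h/w)),interpolation=cv2.INTER_CUBIC))
H=max(i.shape[0] for i in a); cv2.imwrite("pics/fin.png",np.hstack([cv2.copyMakeBorder(i,0,H-i.shape[0],0,0,0) for i in a]))
E
```

```text
(no output)
```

View pics/fin.png

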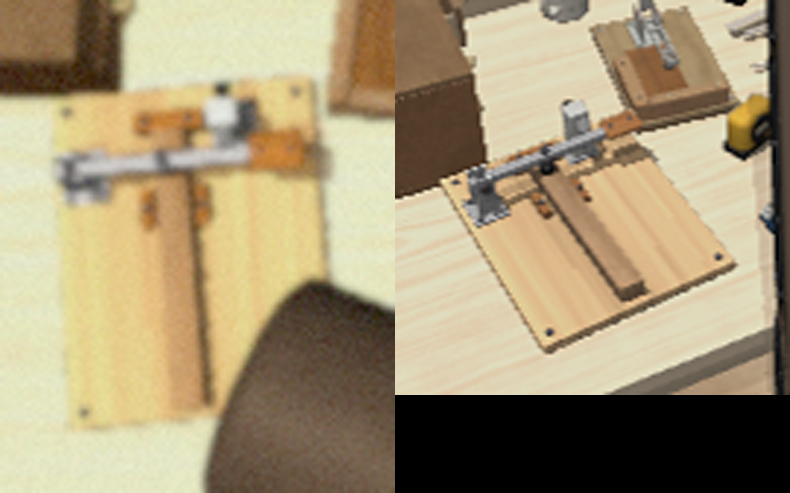

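The strip lies between the guides (172, 205) and against the stop (172, 125). The lever is level across it, with the paddle at (275, 150) and the foot on the strip.

```bash
python3 -c "
from cell import env, imaging, job
print(job.sign_off())"
```

```text
the job is handed in; nothing more can be done
None
```

The beech strip lies flat in the jig between the guides and against the end stop, the lever is latched over it by the spring catch, and the job was handed in at about 14.6 s.

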